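# Find the coupling whose end cap is not cross-threaded and screw it home

### The job

Three end caps have been set on the pipe couplings in the rack, but only one has caught its thread properly; the other two are cross-threaded and go tight within the first sixth of a turn. Start the caps gently clockwise one after another, stop at the first firm resistance before the thread is strained, and turn a crossed cap back to about where you found it. Screw the cap that runs freely fully home, a little under half a turn, let go, and leave the loose fittings on the rack where they are.

Things in the scene. Friction and masses are not known exactly. Their poses are not given: they have to be found in the camera images.
- rack: Flat steel assembly rack fixed to the bench: plate 150 x 380 x 12 mm, origin at the centre of its underside, its long side along its own y. Three identical pipe couplings stand on its centre line at y = -115 (number 1), 0 (number 2) and +115 mm (number 3), each with a black end cap. It does not move.
- cap_1 (a point): Centre of the top of end cap 1 (at the rack's -y end), turning with its sleeve, z up. The cap is a ribbed black upright cylinder, 44 mm diameter, 34 mm high; top about 112 mm above the bench, sinking 1.6 mm per rad of clockwise turn; under it is the coupling body (48 mm wide, 72 mm high). Grip it across its sides from above, at any yaw; a 20 N squeeze holds.
- cap_2 (a point): Centre of the top of end cap 2 (in the middle), turning with its sleeve, z up. The cap is a ribbed black upright cylinder, 44 mm diameter, 34 mm high; top about 112 mm above the bench, sinking 1.6 mm per rad of clockwise turn; under it is the coupling body (48 mm wide, 72 mm high). Grip it across its sides from above, at any yaw; a 20 N squeeze holds.
- cap_3 (a point): Centre of the top of end cap 3 (at the rack's +y end), turning with its sleeve, z up. The cap is a ribbed black upright cylinder, 44 mm diameter, 34 mm high; top about 112 mm above the bench, sinking 1.6 mm per rad of clockwise turn; under it is the coupling body (48 mm wide, 72 mm high). Grip it across its sides from above, at any yaw; a 20 N squeeze holds.
- turn_1 (a joint): How far cap 1's threaded core has been screwed on, rad, clockwise seen from above positive. Found at 0 to 0.2; it can be backed off to -0.3; a true thread runs at about 0.05 N m of drag to a firm stop at 2.6 (fully home). A crossed thread meets firm resistance somewhere between 0.5 and 1.05. It stays where it is left.
- twist_1 (a joint): Twist of cap 1's cushioned, gripped sleeve ahead of its core, rad, clockwise from above positive: a 1.2 N m per rad spring, so it shows the torque on the thread (about 0.04 while running freely; 0.3 is 0.36 N m and starts to damage the thread). Sleeve angle = turn + twist.
- turn_2 (a joint): How far cap 2's threaded core has been screwed on, rad, clockwise seen from above positive. Found at 0 to 0.2; it can be backed off to -0.3; a true thread runs at about 0.05 N m of drag to a firm stop at 2.6 (fully home). A crossed thread meets firm resistance somewhere between 0.5 and 1.05. It stays where it is left.
- twist_2 (a joint): Twist of cap 2's cushioned, gripped sleeve ahead of its core, rad, clockwise from above positive: a 1.2 N m per rad spring, so it shows the torque on the thread (about 0.04 while running freely; 0.3 is 0.36 N m and starts to damage the thread). Sleeve angle = turn + twist.
- turn_3 (a joint): How far cap 3's threaded core has been screwed on, rad, clockwise seen from above positive. Found at 0 to 0.2; it can be backed off to -0.3; a true thread runs at about 0.05 N m of drag to a firm stop at 2.6 (fully home). A crossed thread meets firm resistance somewhere between 0.5 and 1.05. It stays where it is left.
- twist_3 (a joint): Twist of cap 3's cushioned, gripped sleeve ahead of its core, rad, clockwise from above positive: a 1.2 N m per rad spring, so it shows the torque on the thread (about 0.04 while running freely; 0.3 is 0.36 N m and starts to damage the thread). Sleeve angle = turn + twist.
- nipple: Loose bystander on the rack plate: black threaded nipple standing upright, 32 mm diameter, 42 mm high, origin under its centre.
- bush: Loose bystander on the rack plate: black ring, 34 mm diameter, 18 mm high, origin under its centre.
- liner: Loose bystander on the rack plate: white tube standing upright, 27 mm diameter, 36 mm high, origin under its centre.

How it is judged:
At the end, for the whole second after the job is handed in: one cap is screwed home (turn above 2.45 rad of 2.6), the other two are back near their start (turn below 0.4 rad), and all sleeves are released (twist within 0.1 rad) (((value of joint turn_1 above 2.45 rad and value of joint each of turn_2, turn_3 below 0.4 rad) or (value of joint turn_2 above 2.45 rad and value of joint each of turn_1, turn_3 below 0.4 rad) or (value of joint turn_3 above 2.45 rad and value of joint each of turn_1, turn_2 below 0.4 rad)) and value of joint twist_1 between -0.1 and 0.1 rad and value of joint twist_2 between -0.1 and 0.1 rad and value of joint twist_3 between -0.1 and 0.1 rad); the robot touches nothing.
It fails at once if cap 1 is forced: its sleeve is twisted more than 0.3 rad (0.36 N m) against the core (value of joint twist_1 above 0.3 rad or value of joint twist_1 below -0.3 rad).
It fails at once if cap 2 is forced: its sleeve is twisted more than 0.3 rad (0.36 N m) against the core (value of joint twist_2 above 0.3 rad or value of joint twist_2 below -0.3 rad).
It fails at once if cap 3 is forced: its sleeve is twisted more than 0.3 rad (0.36 N m) against the core (value of joint twist_3 above 0.3 rad or value of joint twist_3 below -0.3 rad).
It fails at once if a loose fitting on the rack is knocked away (more than 30 mm) (distance of any of nipple, bush, liner from where it was at the start of the episode above 0.03 m).
It also fails if it takes over 69 s, if anything falls off the work surface, if the arm or the gripper's body presses on something with over 40 N, if the wrist force passes 120 N, or if a joint passes its speed limit or range.

### The arm

A 7-joint arm with a two-finger parallel gripper is mounted at the origin on the work surface. World frame = base frame: x ahead of the robot, y to its left, z up, the work surface at z = 0. Lengths are in m, angles in rad, forces in N, time in s.
With the tool pointing down it reaches from about 0.4 to 0.85 m from the base axis. Payload 4.5 kg.
Tool frame: the origin (TCP) lies midway between the tips of the shut fingers; the grasp point (between the pads) lies 19 mm behind it; z points along the fingers, y is the line along which they close (so a half turn about z gives the same grasp; the last joint's range is limited). The gripper opens to 88 mm and grips with 3 to 60 N. Pads are 18 mm wide; open, the fingers measure 123 mm over their backs; the gripper's body (75 mm by 187 mm) begins 45 mm behind the grasp point.
Start: joints at [-1.237, 0.689, -0.195, 1.565, 0.157, 0.902, -0.215], TCP at [0.185, 0.597, 0.239] pointing down, gripper open.
Joint ranges: [-3.01, 3.01], [-0.46, 2.08], [-1.47, 1.51], [0.13, 2.56], [-1, 4.14], [0.04, 2.09], [-2.66, 2.66]. Speed limits (rad/s): [2.57, 2.57, 3.14, 3.14, 3.14, 3.14, 3.14].

### API

Orientations are given as a rotation vector (axis times angle).
In Python, from rig import ctrl, capture, job, models gives the robot as it stands.
- The arm moves only by the tool step_arm, never from a script. Its argument "moves" is a list of rows, each a list of 2 entries, a list of its own where there are three numbers: the shift along the tool's x, y, z in mm, then the turn about the tool's z in degrees. A call has 1 to 12 rows; each row is the pose to reach, as a shift and turn from the pose commanded when the call began, along the tool's axes at that moment; what a row does not reach only later rows make up. A row lasts 1/10 s, in which the tool goes at most 50 mm and 8.59 degrees, less where a joint would pass 70% of its speed; a pose out of reach is approached as far as the arm can. A call with a gripper value outside its range is refused whole. "fingers" is the finger opening in mm, from 0 to 88.1, set as the call begins (left out, the last holds). The fingers move at their own pace and stop on an object; the grip force is fixed at half the most. Time passes only in rows, so rows that repeat a pose let the fingers close. It gives the time, the measured TCP pose, the force, the opening and the grip force at its end, in the units of the state.
- ctrl.state(): the state, without advancing time (a new reading comes with each control period).
- capture(name): name is "scene" or "top" or "wrist"; returns a dict with "image" (384x512x3 uint8, red, green, blue), "fov_y" (degrees; the focal length in pixels is half the picture's height over the tangent of half this angle, whatever the lens; pixels are square), "cx", "cy" (the principal point, pixels), "R" (3x3) and "t" (3): a world point X has camera coordinates R X + t. Camera axes: x right, y down, z forward; pixel columns grow to the right and rows downward; lengths in m; the calibration is good to about 2 mm. A picture is of the moment at which its call begins. There is no depth.
- job.sign_off(): hands the job in; it is judged then, once.
Trained networks look in a picture, given as the dict that the camera call returned (one of the last four; its "shot" number tells which), for a name from the list of things; names that differ only in an ending like _2 or _b are one class to them, and where a whole thing is asked for, a point or a joint stands for the part that bears it (a point fixed in the world has none). Each returns a list of dicts, best first, with "score" (0 to 1); they miss things now and then, are a little off and sometimes report something else, mostly with a low value. They report only what shows in the picture. A call takes as long as a camera call.
- models.cut_out(picture, name): "pixels" (384x512 bool, what is visible of it) and "xy" ([column, row] in pixels, amid what is visible of it).
The state is a dict: "clock": time; "joint_pos": joint angles; "qvel": joint speeds; "tau": joint torques, N m; "ee_pos": TCP position; "tool_rot": TCP orientation; "ft_force": force on the tool from outside, world axes, zero at the start; "wrist_torque": the same for the moment, N m; "gripper_width": finger opening in m; "grip_force": force on a finger pad.
Only numpy, scipy, OpenCV 4.12 (cv2) and the standard library are available. Lean on these libraries where they do the work, as an engineer would, in place of code of your own. Each camera call takes 0.05 s, during which the arm holds its last target. There are 200 camera calls.

## Working session

There is one attempt and no reset: what is moved stays moved. The work goes in short steps, Python scripts to look and compute and a tool call to move; the robot and the scene stay as the last step left them, time stands still between calls to the robot, and variables do not carry over. Pictures are saved under pics/ and viewed, at most 10 in all, crops included, and the job is handed in when it is done.

Besides the shell and the picture viewer there is one more tool, called after "Call:" as name([rows], argument=value, ...), one row to a line, values as JSON. step_arm: Moves the arm, as the interface text tells. Its arguments: {"type":"object","properties":{"moves":{"type":"array","items":{"type":"array"}},"fingers":{"type":"number"}},"required":["moves"]}

```bash
mkdir -p pics; ls
cat > h.py <<'E'
import numpy as np, cv2
from rig import ctrl, capture, job, models
from scipy.spatial.transform import Rotation as Ro
def ray(c,px,z):
    f=c["image"].shape[0]/2/np.tan(np.radians(c["fov_y"])/2)
    R=np.array(c["R"]);t=np.array(c["t"])
    d=R.T@np.array([(px[0]-c["cx"])/f,(px[1]-c["cy"])/f,1]); o=-R.T@t
    return o+d*(z-o[2])/d[2]
def proj(c,X):
    f=c["image"].shape[0]/2/np.tan(np.radians(c["fov_y"])/2)
    p=np.array(c["R"])@X+np.array(c["t"]); return p[:2]/p[2]*f+[c["cx"],c["cy"]]
E
python3 - <<'E'
from h import *
s=ctrl.state(); print({k:np.round(v,3) for k,v in s.items()})
ims=[]
for n in ["scene","top"]:
    c=capture(n); ims.append(c["image"]); print(n,c["fov_y"],np.round(-np.array(c["R"]).T@c["t"],3))
    for nm in ["cap_1","nipple","bush","liner","rack"]:
        for d in models.cut_out(c,nm):
            print(nm,round(d["score"],2),np.round(d["xy"]),d["pixels"].sum(),np.round(ray(c,d["xy"],.1 if nm=="cap_1" else .03),3))
cv2.imwrite("pics/a.png",cv2.resize(np.vstack(ims),(800*512//683,600*1))[:,:,::-1] if 0 else cv2.resize(np.hstack(ims),(800,300))[:,:,::-1])
E
```

```text
pics
{'clock': np.float64(0.0), 'joint_pos': array([-1.237,  0.69 , -0.195,  1.566,  0.157,  0.902, -0.215]), 'qvel': array([-0.001,  0.002,  0.002, -0.001,  0.003, -0.001, -0.001]), 'tau': array([ 1.0000e-03, -5.2756e+01, -1.2670e+00, -1.5343e+01, -5.3000e-02,
        7.0000e-03,  0.0000e+00]), 'ee_pos': array([0.184, 0.597, 0.238]), 'tool_rot': array([-4.690e-01, -3.106e+00,  3.000e-03]), 'ft_force': array([-0.108, -0.333,  0.767]), 'wrist_torque': array([-0.008, -0.007, -0.002]), 'grip_force': np.float64(0.0), 'gripper_width': np.float64(0.088)}
scene 44.60761467259412 [0.914 0.495 0.585]
cap_1 0.82 [232. 133.] 555 [ 0.548 -0.117  0.1  ]
cap_1 0.69 [254. 173.] 549 [0.578 0.003 0.1  ]
cap_1 0.69 [282. 216.] 731 [0.599 0.108 0.1  ]
cap_1 0.24 [214. 187.] 313 [ 0.652 -0.002  0.1  ]
nipple 0.64 [262. 221.] 12914 [0.589 0.045 0.03 ]
nipple 0.62 [235. 220.] 326 [0.627 0.017 0.03 ]
liner 0.34 [237. 221.] 278 [0.624 0.021 0.03 ]
rack 0.97 [263. 222.] 13013 [0.589 0.047 0.03 ]
rack 0.34 [280. 213.] 745 [0.553 0.046 0.03 ]
top 49.98029647791484 [0.471 0.027 0.742]
cap_1 0.96 [346. 200.] 580 [ 0.54  -0.122  0.1  ]
cap_1 0.82 [212. 169.] 445 [0.583 0.09  0.1  ]
cap_1 0.58 [279. 189.] 502 [ 0.555 -0.017  0.1  ]
bush 0.62 [312. 224.] 243 [ 0.504 -0.079  0.03 ]
bush 0.62 [350. 200.] 784 [ 0.548 -0.145  0.03 ]
liner 0.76 [313. 162.] 169 [ 0.614 -0.08   0.03 ]
liner 0.63 [314. 224.] 183 [ 0.503 -0.082  0.03 ]
liner 0.19 [279. 189.] 444 [ 0.563 -0.02   0.03 ]
liner 0.17 [347. 201.] 448 [ 0.545 -0.139  0.03 ]
rack 0.9 [278. 188.] 17339 [ 0.565 -0.019  0.03 ]
```

View pics/a.png

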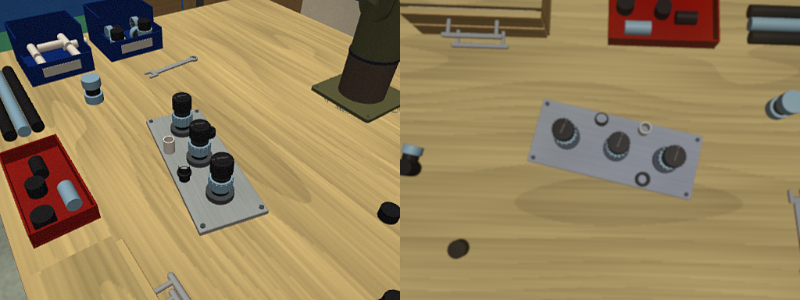

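The scene and top views show the rack at x≈0.56. In full-size top-view pixels the three caps are at (212,169), (279,189) and (346,200), with the loose fittings beside them. I'll refine the positions from the rack outline.

Run:
```python
from h import *
c=capture("top")
m=models.cut_out(c,"rack")[0]["pixels"].astype(np.uint8)
cn=max(cv2.findContours(m,0,cv2.CHAIN_APPROX_NONE)[0],key=cv2.contourArea)[:,0]
hull=cv2.convexHull(cn)[:,0]
W=np.array([ray(c,p,.012)[:2] for p in hull])
r=cv2.minAreaRect((W*1000).astype(np.float32)); print("rack",r,cv2.boxPoints(r))
b=cv2.boxPoints(r); e=[b[1]-b[0],b[2]-b[1]]; l=max(e,key=np.linalg.norm); l=l/np.linalg.norm(l); l*=np.sign(l[1])
ctr=np.array(r[0]); P=[ctr+k*l for k in(-115,0,115)]; print("axis yaw",np.degrees(np.arctan2(-l[0],l[1])),np.round(P,1))
im=c["image"].copy()
for p in P:
    q=proj(c,np.r_[p/1000,.112]); print(q)
    for a in np.linspace(0,6.28,24): cv2.circle(im,tuple(int(v) for v in np.round(proj(c,np.r_[p/1000+.022*np.array([np.cos(a),np.sin(a)]),.112])) ),0,(255,0,0),-1)
for d in models.cut_out(c,"cap_1")[:3]:
    (x,y),rad=cv2.minEnclosingCircle(np.argwhere(d["pixels"])[:,::-1].astype(np.float32)); print("cap",d["xy"],x,y,rad,ray(c,(x,y),.1))
cv2.imwrite("pics/b.png",cv2.resize(im[110:260,150:410],(780,450),interpolation=2)[:,:,::-1])
# tool axes
R=Ro.from_rotvec(ctrl.state()["tool_rot"]).as_matrix(); print(np.round(R,3))
```

```text
Traceback (most recent call last):
IndexError: list index out of range
```

Run:
```python
from h import *
for _ in range(4):
    c=capture("top"); D=models.cut_out(c,"rack")
    if D and D[0]["pixels"].sum()>10000: break
m=D[0]["pixels"].astype(np.uint8)
cn=max(cv2.findContours(m,0,cv2.CHAIN_APPROX_NONE)[0],key=cv2.contourArea)[:,0]
hull=cv2.convexHull(cn)[:,0]
W=np.array([ray(c,p,.012)[:2] for p in hull])
r=cv2.minAreaRect((W*1000).astype(np.float32)); print("rack",r)
b=cv2.boxPoints(r); e=[b[1]-b[0],b[2]-b[1]]; l=max(e,key=np.linalg.norm); l=l/np.linalg.norm(l); l*=np.sign(l[1])
ctr=np.array(r[0]); P=[ctr+k*l for k in(-115,0,115)]; print("axis yaw",np.degrees(np.arctan2(-l[0],l[1])),np.round(P,1))
im=c["image"].copy()
for p in P:
    for a in np.linspace(0,6.28,24): cv2.circle(im,tuple(int(v) for v in np.round(proj(c,np.r_[p/1000+.022*np.array([np.cos(a),np.sin(a)]),.112])) ),0,(255,0,0),-1)
for d in models.cut_out(c,"cap_1")[:3]:
    (x,y),rad=cv2.minEnclosingCircle(np.argwhere(d["pixels"])[:,::-1].astype(np.float32)); print("cap",d["xy"],x,y,rad,ray(c,(x,y),.1))
cv2.imwrite("pics/b.png",cv2.resize(im[110:260,150:410],(780,450),interpolation=2)[:,:,::-1])
R=Ro.from_rotvec(ctrl.state()["tool_rot"]).as_matrix(); print(np.round(R,3))
```

```text
rack ((564.4391479492188, -16.924819946289062), (379.9664001464844, 149.7904052734375), 78.02769470214844)
axis yaw -11.972308 [[ 540.6 -129.4]
 [ 564.4  -16.9]
 [ 588.3   95.6]]
cap [347.6, 202.6] 350.2015075683594 200.0746307373047 16.315608978271484 [ 0.53986087 -0.12851014  0.1       ]
cap [278.4, 190.3] 280.19317626953125 181.7954559326172 15.536333084106445 [ 0.56552429 -0.01770818  0.1       ]
cap [212.1, 172.7] 208.9130401611328 165.69564819335938 15.96379280090332 [0.58773908 0.09540064 0.1       ]
[[-0.955  0.295  0.   ]
 [ 0.295  0.955  0.   ]
 [ 0.     0.    -1.   ]]
```

View pics/b.png

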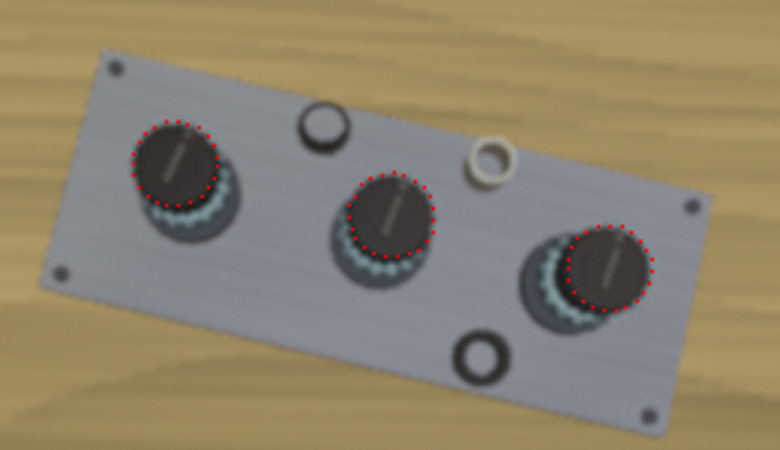

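The red circles sit on all three cap tops, and the rack outline measures 380 x 150 mm as specified. Approaching cap 3 first.

Call:
step_arm([
  [[-44, -30, 0], 0],
  [[-88, -60, 0], 0],
  [[-132, -90, 0], 0],
  [[-176, -120, 0], 0],
  [[-220, -150, 0], 0],
  [[-264, -180, 0], 0],
  [[-308, -210, 0], 0],
  [[-352, -240, 0], 0],
  [[-396, -268, 0], 0],
  [[-440, -298, 0], 0],
  [[-480, -325, 0], 0],
  [[-500, -340, 0], 0],
], fingers=88)

```text
clock: 2.05
ee_pos: [0.5603, 0.1267, 0.2389]
tool_rot: [0.469, 3.106, 0.001]
ft_force: [0.9, 0.7, 0.0]
gripper_width: 0.0878
grip_force: 0.0
```

```bash
cat >> h.py <<'E'
def rel(p):
    s=ctrl.state(); R=Ro.from_rotvec(s["tool_rot"]).as_matrix()
    print("t",round(float(s["clock"]),2),"tcp",np.round(s["ee_pos"]*1000,1),"rel",np.round(R.T@(np.array(p)-s["ee_pos"]*1000),1),"yaw",round(np.degrees(np.arctan2(R[1,0],R[0,0])),1),"q",np.round(s["joint_pos"],2),"F",np.round(s["ft_force"],1),"T",np.round(s["wrist_torque"],3),"w",round(float(s["gripper_width"])*1000,1),round(float(s["grip_force"]),1))
def tq():
    rel((0,0,0))
C=[[540.6,-129.4],[564.4,-16.9],[588.3,95.6]]
E
python3 -c "
from h import *
rel(C[2]+[150])"
```

```text
t 2.05 tcp [560.3 126.7 238.9] rel [-35.9 -21.5  88.9] yaw 162.8 q [-0.15  0.63 -0.26  1.72  0.21  0.82  0.77] F [0.9 0.7 0. ] T [0.062 0.007 0.024] w 87.8 0.0
```

Call:
step_arm([
  [[-18, -11, 0], -8],
  [[-36, -21.5, 20], -16],
  [[-36, -21.5, 40], -24],
  [[-36, -21.5, 60], -30],
  [[-36, -21.5, 60], -30],
  [[-36, -21.5, 60], -30],
])

```text
clock: 2.65
ee_pos: [0.5871, 0.0973, 0.1789]
tool_rot: [0.347, -3.122, -0.001]
ft_force: [-0.0, -0.1, 0.7]
gripper_width: 0.088
grip_force: 0.0
```

```bash
python3 -c "
from h import *
rel(C[2]+[84])
w=capture('wrist')['image'];s=capture('scene')['image']
s=cv2.resize(s[90:280,170:370],(500,475),interpolation=2)
w=cv2.resize(w,(300,225)); o=np.zeros((475,800,3),np.uint8);o[:,:500]=s;o[:225,500:]=w
cv2.imwrite('pics/c.png',o[:,:,::-1])"
```

```text
t 2.65 tcp [587.1  97.3 178.9] rel [-0.8 -2.  94.9] yaw -167.3 q [-0.02  0.74 -0.39  1.71  0.38  0.76  1.2 ] F [-0.  -0.1  0.7] T [ 0.065  0.01  -0.035] w 88.0 0.0
```

View pics/c.png

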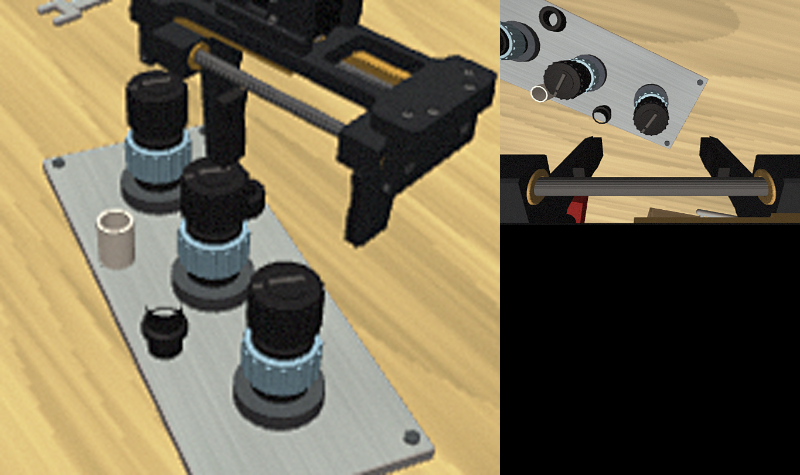

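The wrist view shows cap 3 centred between the fingers, and the blue collar stops just under the cap. I'll descend so the tips reach z≈85 mm, above the collar.

Call:
step_arm([
  [[-1, -2, 30], 0],
  [[-1, -2, 60], 0],
  [[-1, -2, 80], 0],
  [[-1, -2, 92], 0],
  [[-1, -2, 94], 0],
  [[-1, -2, 94], 0],
  [[-1, -2, 94], 0],
])

```text
clock: 3.45
ee_pos: [0.5894, 0.0958, 0.086]
tool_rot: [-0.35, 3.12, 0.001]
ft_force: [0.6, -0.3, -0.5]
gripper_width: 0.0877
grip_force: 0.0
```

```bash
python3 -c "
from h import *
rel(C[2]+[85])"
```

```text
t 3.45 tcp [589.4  95.8  86. ] rel [1.2 0.  1. ] yaw -167.2 q [-0.06  0.88 -0.31  1.76  0.45  0.57  1.14] F [ 0.6 -0.3 -0.5] T [0.011 0.067 0.003] w 87.7 0.0
```

Call:
step_arm([
  [[1, 0, 1], 0],
  [[1, 0, 1], 0],
  [[1, 0, 1], 0],
  [[1, 0, 1], 0],
  [[1, 0, 1], 0],
  [[1, 0, 1], 0],
  [[1, 0, 1], 0],
  [[1, 0, 1], 0],
  [[1, 0, 1], 0],
  [[1, 0, 1], 0],
], fingers=30)

```text
clock: 4.45
ee_pos: [0.5873, 0.097, 0.0838]
tool_rot: [-0.353, 3.121, 0.004]
ft_force: [-0.6, 5.7, 0.5]
gripper_width: 0.0433
grip_force: 30.0
```

```bash
python3 -c "
from h import *
rel(C[2]+[85])"
```

```text
t 4.45 tcp [587.3  97.   83.8] rel [-0.6 -1.6 -1.2] yaw -167.1 q [-0.06  0.88 -0.32  1.77  0.46  0.57  1.14] F [-0.6  5.7  0.5] T [1.085 0.27  0.053] w 43.3 30.0
```

Call:
step_arm([
  [[0, 0, 0.1], 3],
  [[0, 0, 0.2], 6],
  [[0, 0, 0.3], 9],
  [[0, 0, 0.3], 12],
  [[0, 0, 0.3], 12],
  [[0, 0, 0.3], 12],
])

```text
clock: 5.05
ee_pos: [0.5873, 0.0969, 0.0835]
tool_rot: [-0.026, 3.141, 0.003]
ft_force: [-1.0, 4.6, 1.2]
gripper_width: 0.0433
grip_force: 30.0
```

```bash
python3 -c "
from h import *
tq()"
```

```text
t 5.05 tcp [587.3  96.9  83.5] rel [588.9 -87.4  83.3] yaw -179.1 q [-0.09  0.87 -0.26  1.77  0.38  0.55  0.99] F [-1.   4.6  1.2] T [ 1.172  0.286 -0.038] w 43.3 30.0
```

Call:
step_arm([
  [[0, 0, 0.1], 3],
  [[0, 0, 0.2], 6],
  [[0, 0, 0.2], 6],
  [[0, 0, 0.2], 6],
])

```text
clock: 5.45
ee_pos: [0.5873, 0.0969, 0.0833]
tool_rot: [-0.138, -3.139, -0.003]
ft_force: [-0.7, 4.9, -0.2]
gripper_width: 0.0433
grip_force: 30.0
```

```bash
cat >> h.py <<'E'
def av(n=5):
    S=[]
    for _ in range(n):
        capture("wrist"); s=ctrl.state(); S.append(np.r_[s["wrist_torque"],s["ft_force"],s["tau"][6]])
    S=np.array(S); R=Ro.from_rotvec(s["tool_rot"]).as_matrix()
    print("t",round(float(s["clock"]),2),"yaw",round(np.degrees(np.arctan2(R[1,0],R[0,0])),1),"z",round(s["ee_pos"][2]*1000,1),"Tz",S[:,2].round(3),"mean T",S.mean(0).round(3),"q7",round(s["joint_pos"][6],2))
E
python3 -c "
from h import *
av()"
```

```text
t 5.7 yaw 174.9 z 83.3 Tz [ 0.067 -0.022 -0.014  0.037  0.105] mean T [ 1.127  0.283  0.035 -0.891  5.136  0.968 -0.04 ] q7 0.92
```

Call:
step_arm([
  [[0, 0, 0.1], 3],
  [[0, 0, 0.2], 6],
  [[0, 0, 0.2], 6],
  [[0, 0, 0.2], 6],
])

```text
clock: 6.1
ee_pos: [0.5873, 0.0968, 0.0831]
tool_rot: [-0.302, -3.127, -0.003]
ft_force: [-0.8, 5.1, 1.5]
gripper_width: 0.043
grip_force: 30.0
```

```bash
python3 -c "
from h import *
av()"
```

```text
t 6.35 yaw 169.0 z 83.2 Tz [0.048 0.107 0.017 0.03  0.069] mean T [ 1.106  0.289  0.054 -1.214  5.4    0.92  -0.041] q7 0.85
```

Call:
step_arm([
  [[0, 0, 0.1], 3],
  [[0, 0, 0.2], 6],
  [[0, 0, 0.2], 6],
  [[0, 0, 0.2], 6],
])

```text
clock: 6.75
ee_pos: [0.5874, 0.0968, 0.0831]
tool_rot: [-0.465, -3.107, -0.003]
ft_force: [-1.9, 5.8, 1.7]
gripper_width: 0.0432
grip_force: 30.0
```

```bash
python3 -c "
from h import *
av()"
```

```text
t 7.0 yaw 163.0 z 83.1 Tz [0.092 0.112 0.129 0.082 0.099] mean T [ 1.052  0.329  0.103 -1.35   5.327  1.868 -0.085] q7 0.78
```

Torque is starting to rise, so I'll take a smaller step to confirm.

Call:
step_arm([
  [[0, 0, 0.1], 2],
  [[0, 0, 0.1], 4],
  [[0, 0, 0.1], 4],
  [[0, 0, 0.1], 4],
])

```text
clock: 7.4
ee_pos: [0.5875, 0.0968, 0.083]
tool_rot: [-0.573, -3.089, -0.003]
ft_force: [-1.8, 4.6, 1.8]
gripper_width: 0.0432
grip_force: 30.0
```

```bash
python3 -c "
from h import *
av()"
```

```text
t 7.65 yaw 159.0 z 83.0 Tz [0.135 0.134 0.161 0.096 0.109] mean T [ 1.034  0.32   0.127 -1.84   5.426  2.382 -0.129] q7 0.73
```

Call:
step_arm([
  [[0, 0, 0.1], 2],
  [[0, 0, 0.1], 4],
  [[0, 0, 0.1], 4],
  [[0, 0, 0.1], 4],
])

```text
clock: 8.05
ee_pos: [0.5875, 0.0968, 0.083]
tool_rot: [-0.68, -3.067, -0.003]
ft_force: [-1.3, 5.3, 2.7]
gripper_width: 0.0434
grip_force: 30.0
```

```bash
python3 -c "
from h import *
av()"
```

```text
t 8.3 yaw 155.0 z 83.0 Tz [0.213 0.18  0.178 0.199 0.17 ] mean T [ 0.974  0.362  0.188 -1.421  5.159  2.485 -0.177] q7 0.69
```

Cap 3 is crossed: torque has climbed steadily to 0.18 N m. Turning it back 38°.

Call:
step_arm([
  [[0, 0, -0.1], -5],
  [[0, 0, -0.3], -10],
  [[0, 0, -0.4], -15],
  [[0, 0, -0.5], -20],
  [[0, 0, -0.7], -25],
  [[0, 0, -0.8], -30],
  [[0, 0, -0.9], -35],
  [[0, 0, -1], -38],
  [[0, 0, -1], -38],
  [[0, 0, -1], -38],
])

```text
clock: 9.3
ee_pos: [0.5873, 0.097, 0.0837]
tool_rot: [-0.354, 3.121, 0.004]
ft_force: [-1.6, 5.6, -0.0]
gripper_width: 0.0432
grip_force: 30.0
```

Call:
step_arm([
  [[0, 0, 0], 0],
  [[0, 0, 0], 0],
  [[0, 0, 0], 0],
  [[0, 0, 0], 0],
  [[0, 0, 0], 0],
  [[0, 0, 0], 0],
  [[0, 0, 0], 0],
  [[0, 0, -30], 0],
  [[0, 0, -60], 0],
  [[0, 0, -60], 0],
  [[0, 0, -60], 0],
], fingers=88)

```text
clock: 10.4
ee_pos: [0.5877, 0.0952, 0.144]
tool_rot: [-0.351, 3.121, 0.0]
ft_force: [0.4, 0.2, 0.4]
gripper_width: 0.088
grip_force: 0.0
```

```bash
python3 -c "
from h import *
rel(C[1]+[84])"
```

```text
t 10.4 tcp [587.7  95.2 144. ] rel [  47.7 -104.1   59.9] yaw -167.2 q [-0.03  0.79 -0.36  1.74  0.41  0.69  1.18] F [0.4 0.2 0.4] T [-0.037  0.042 -0.003] w 88.0 0.0
```

Cap 2 next, with a 2 mm correction taken from the offset felt on cap 3.

Call:
step_arm([
  [[18, -40, 0], 0],
  [[36, -80, 0], 0],
  [[48, -102, 0], 0],
  [[48, -102, 10], 0],
  [[48, -102, 30], 0],
  [[48, -102, 50], 0],
  [[48, -102, 60], 0],
  [[48, -102, 60], 0],
  [[48, -102, 60], 0],
])

```text
clock: 11.3
ee_pos: [0.5634, -0.0141, 0.0834]
tool_rot: [0.352, -3.121, -0.001]
ft_force: [-1.2, -0.1, 0.2]
gripper_width: 0.0879
grip_force: 0.0
```

Call:
step_arm([
  [[0, 0, 0], 0],
  [[0, 0, 0], 0],
  [[0, 0, 0], 0],
  [[0, 0, 0], 0],
  [[0, 0, 0], 0],
  [[0, 0, 0], 0],
  [[0, 0, 0], 0],
  [[0, 0, 0], 0],
  [[0, 0, 0], 0],
], fingers=30)

```text
clock: 12.2
ee_pos: [0.5635, -0.0152, 0.0837]
tool_rot: [-0.35, 3.122, -0.001]
ft_force: [0.5, -1.8, 1.3]
gripper_width: 0.0434
grip_force: 30.0
```

```bash
python3 -c "
from h import *
rel(C[1]+[84])"
```

```text
t 12.2 tcp [563.5 -15.2  83.7] rel [-0.5 -1.8 -0.3] yaw -167.2 q [ 0.13  0.85 -0.31  1.87  0.5   0.5   1.26] F [ 0.5 -1.8  1.3] T [-0.234 -0.048  0.012] w 43.4 30.0
```

Well gripped. Turning 16° first, then 6° at a time.

Call:
step_arm([
  [[0, 0, 0.1], 4],
  [[0, 0, 0.2], 8],
  [[0, 0, 0.3], 12],
  [[0, 0, 0.4], 16],
  [[0, 0, 0.4], 16],
  [[0, 0, 0.4], 16],
])

```text
clock: 12.8
ee_pos: [0.5635, -0.0154, 0.0833]
tool_rot: [0.085, 3.14, -0.001]
ft_force: [-0.1, -1.7, 2.1]
gripper_width: 0.0431
grip_force: 30.0
```

```bash
python3 -c "
from h import *
av(4)"
```

```text
t 13.0 yaw 176.8 z 83.3 Tz [0.063 0.078 0.029 0.071] mean T [-0.562 -0.055  0.06   0.641 -2.409  2.581 -0.035] q7 1.08
```

Call:
step_arm([
  [[0, 0, 0.1], 3],
  [[0, 0, 0.2], 6],
  [[0, 0, 0.2], 6],
  [[0, 0, 0.2], 6],
])

```text
clock: 13.4
ee_pos: [0.5635, -0.0154, 0.0831]
tool_rot: [0.25, 3.131, -0.001]
ft_force: [0.1, -3.9, 3.1]
gripper_width: 0.0433
grip_force: 30.0
```

```bash
python3 -c "
from h import *
av(4)"
```

```text
t 13.6 yaw 170.8 z 83.1 Tz [-0.011  0.031  0.048  0.028] mean T [-0.855 -0.113  0.024  0.347 -3.9    3.461 -0.036] q7 1.01
```

Call:
step_arm([
  [[0, 0, 0.1], 3],
  [[0, 0, 0.2], 6],
  [[0, 0, 0.2], 6],
  [[0, 0, 0.2], 6],
])

```text
clock: 14.0
ee_pos: [0.5635, -0.0154, 0.083]
tool_rot: [0.413, 3.114, -0.001]
ft_force: [0.4, -6.2, 4.8]
gripper_width: 0.043
grip_force: 30.0
```

```bash
python3 -c "
from h import *
av(4)"
```

```text
t 14.2 yaw 164.9 z 82.9 Tz [0.086 0.045 0.074 0.088] mean T [-1.111 -0.088  0.073  0.731 -5.405  4.974 -0.07 ] q7 0.94
```

Call:
step_arm([
  [[0, 0, 0], 2],
  [[0, 0, 0], 4],
  [[0, 0, 0], 4],
  [[0, 0, 0], 4],
])

```text
clock: 14.6
ee_pos: [0.5635, -0.0154, 0.0829]
tool_rot: [0.523, 3.097, -0.001]
ft_force: [1.0, -6.0, 4.4]
gripper_width: 0.0429
grip_force: 30.0
```

```bash
python3 -c "
from h import *
av(4)"
```

```text
t 14.8 yaw 160.8 z 82.9 Tz [0.096 0.123 0.124 0.14 ] mean T [-1.161 -0.089  0.121  0.6   -5.413  4.918 -0.112] q7 0.9
```

Call:
step_arm([
  [[0, 0, 0], 2],
  [[0, 0, 0], 4],
  [[0, 0, 0], 4],
  [[0, 0, 0], 4],
])

```text
clock: 15.2
ee_pos: [0.5636, -0.0154, 0.0829]
tool_rot: [0.63, 3.077, -0.001]
ft_force: [1.3, -5.1, 4.7]
gripper_width: 0.0433
grip_force: 30.0
```

```bash
python3 -c "
from h import *
av(4)"
```

```text
t 15.4 yaw 156.8 z 82.9 Tz [0.195 0.134 0.169 0.143] mean T [-1.169 -0.089  0.16   0.421 -5.161  4.87  -0.158] q7 0.85
```

Cap 2 is also tight. Turning it back 36° and moving to cap 1.

Call:
step_arm([
  [[0, 0, -0.1], -5],
  [[0, 0, -0.3], -10],
  [[0, 0, -0.4], -15],
  [[0, 0, -0.5], -20],
  [[0, 0, -0.7], -25],
  [[0, 0, -0.8], -30],
  [[0, 0, -0.9], -36],
  [[0, 0, -0.9], -36],
  [[0, 0, -0.9], -36],
])

```text
clock: 16.3
ee_pos: [0.5634, -0.0151, 0.0836]
tool_rot: [-0.347, 3.122, 0.0]
ft_force: [2.0, -5.7, 3.1]
gripper_width: 0.0434
grip_force: 30.0
```

Call:
step_arm([
  [[0, 0, 0], 0],
  [[0, 0, 0], 0],
  [[0, 0, 0], 0],
  [[0, 0, 0], 0],
  [[0, 0, 0], 0],
  [[0, 0, 0], 0],
  [[0, 0, 0], 0],
  [[0, 0, -30], 0],
  [[0, 0, -60], 0],
  [[0, 0, -60], 0],
  [[0, 0, -60], 0],
], fingers=88)

```text
clock: 17.4
ee_pos: [0.5635, -0.015, 0.1441]
tool_rot: [-0.35, 3.121, -0.0]
ft_force: [-0.6, -0.2, 0.0]
gripper_width: 0.0878
grip_force: 0.0
```

```bash
python3 -c "
from h import *
rel(C[0]+[84])"
```

```text
t 17.4 tcp [563.5 -15.  144.1] rel [  47.8 -106.5   60. ] yaw -167.2 q [ 0.17  0.76 -0.38  1.83  0.45  0.63  1.31] F [-0.6 -0.2  0. ] T [ 0.026  0.014 -0.008] w 87.8 0.0
```

Call:
step_arm([
  [[18, -40, 0], 0],
  [[36, -80, 0], 0],
  [[48, -105, 0], 0],
  [[48, -105, 10], 0],
  [[48, -105, 30], 0],
  [[48, -105, 50], 0],
  [[48, -105, 60], 0],
  [[48, -105, 60], 0],
  [[48, -105, 60], 0],
])

```text
clock: 18.3
ee_pos: [0.5399, -0.1272, 0.0836]
tool_rot: [0.352, -3.121, -0.001]
ft_force: [-0.4, 0.2, -0.4]
gripper_width: 0.088
grip_force: 0.0
```

Call:
step_arm([
  [[0, 0, 0], 0],
  [[0, 0, 0], 0],
  [[0, 0, 0], 0],
  [[0, 0, 0], 0],
  [[0, 0, 0], 0],
  [[0, 0, 0], 0],
  [[0, 0, 0], 0],
  [[0, 0, 0], 0],
  [[0, 0, 0], 0],
], fingers=30)

```text
clock: 19.2
ee_pos: [0.5398, -0.1278, 0.0838]
tool_rot: [-0.351, 3.122, 0.0]
ft_force: [-0.2, 0.8, 1.1]
gripper_width: 0.0437
grip_force: 30.0
```

```bash
python3 -c "
from h import *
rel(C[0]+[84])"
```

```text
t 19.2 tcp [ 539.8 -127.8   83.8] rel [-0.4 -1.8 -0.2] yaw -167.2 q [ 0.34  0.85 -0.33  1.89  0.54  0.49  1.43] F [-0.2  0.8  1.1] T [0.194 0.095 0.004] w 43.7 30.0
```

Call:
step_arm([
  [[0, 0, 0.1], 4],
  [[0, 0, 0.2], 8],
  [[0, 0, 0.3], 12],
  [[0, 0, 0.4], 16],
  [[0, 0, 0.4], 16],
  [[0, 0, 0.4], 16],
])

```text
clock: 19.8
ee_pos: [0.5399, -0.128, 0.0834]
tool_rot: [0.084, 3.14, -0.0]
ft_force: [-0.2, -0.1, 2.2]
gripper_width: 0.0431
grip_force: 30.0
```

```bash
python3 -c "
from h import *
av(4)"
```

```text
t 20.0 yaw 176.9 z 83.3 Tz [-0.001  0.077  0.035  0.038] mean T [-0.033  0.066  0.037 -0.44  -0.049  1.882 -0.034] q7 1.24
```

Call:
step_arm([
  [[0, 0, 0.1], 3],
  [[0, 0, 0.2], 6],
  [[0, 0, 0.3], 9],
  [[0, 0, 0.3], 12],
  [[0, 0, 0.3], 12],
  [[0, 0, 0.3], 12],
])

```text
clock: 20.6
ee_pos: [0.5398, -0.1282, 0.083]
tool_rot: [0.413, 3.114, -0.0]
ft_force: [-0.2, -1.0, 2.8]
gripper_width: 0.0434
grip_force: 30.0
```

```bash
python3 -c "
from h import *
av(4)"
```

```text
t 20.8 yaw 164.8 z 83.0 Tz [0.026 0.022 0.034 0.012] mean T [-0.228  0.063  0.023 -0.624 -0.938  2.178 -0.037] q7 1.11
```

Call:
step_arm([
  [[0, 0, 0.1], 3],
  [[0, 0, 0.2], 6],
  [[0, 0, 0.2], 8],
  [[0, 0, 0.2], 8],
  [[0, 0, 0.2], 8],
])

```text
clock: 21.3
ee_pos: [0.5398, -0.1282, 0.0828]
tool_rot: [0.63, 3.078, -0.001]
ft_force: [-0.5, -3.0, 2.2]
gripper_width: 0.0431
grip_force: 30.0
```

```bash
python3 -c "
from h import *
av(4)"
```

```text
t 21.5 yaw 156.8 z 82.8 Tz [0.077 0.012 0.055 0.03 ] mean T [-0.549  0.103  0.043 -0.582 -2.117  1.819 -0.041] q7 1.02
```

Call:
step_arm([
  [[0, 0, 0.1], 3],
  [[0, 0, 0.2], 6],
  [[0, 0, 0.2], 6],
  [[0, 0, 0.2], 6],
])

```text
clock: 21.9
ee_pos: [0.5398, -0.1283, 0.0826]
tool_rot: [0.79, 3.041, -0.001]
ft_force: [0.0, -2.7, 2.3]
gripper_width: 0.0433
grip_force: 30.0
```

```bash
python3 -c "
from h import *
av(4)"
```

```text
t 22.1 yaw 150.8 z 82.6 Tz [0.044 0.02  0.059 0.042] mean T [-0.763  0.149  0.041 -0.461 -3.534  2.377 -0.038] q7 0.95
```

Call:
step_arm([
  [[0, 0, 0.1], 3],
  [[0, 0, 0.2], 6],
  [[0, 0, 0.2], 8],
  [[0, 0, 0.2], 8],
  [[0, 0, 0.2], 8],
])

```text
clock: 22.6
ee_pos: [0.5397, -0.1283, 0.0824]
tool_rot: [-1.001, -2.978, 0.001]
ft_force: [-0.7, -4.5, 3.1]
gripper_width: 0.0437
grip_force: 30.0
```

```bash
python3 -c "
from h import *
av(4)"
```

```text
t 22.8 yaw 142.8 z 82.4 Tz [0.045 0.053 0.009 0.049] mean T [-1.115  0.264  0.039 -0.608 -5.279  2.494 -0.041] q7 0.87
```

Call:
step_arm([
  [[0, 0, 0.1], 3],
  [[0, 0, 0.2], 6],
  [[0, 0, 0.2], 8],
  [[0, 0, 0.2], 8],
  [[0, 0, 0.2], 8],
])

```text
clock: 23.3
ee_pos: [0.5396, -0.1284, 0.0822]
tool_rot: [-1.207, -2.901, 0.001]
ft_force: [-1.2, -5.6, 3.4]
gripper_width: 0.0434
grip_force: 30.0
```

```bash
python3 -c "
from h import *
av(4)"
```

```text
t 23.5 yaw 134.8 z 82.1 Tz [ 0.02  -0.001  0.009 -0.002] mean T [-1.183  0.296  0.006 -1.355 -5.199  2.537 -0.045] q7 0.78
```

Call:
step_arm([
  [[-0.3, -0.3, 0.1], 4],
  [[-0.6, -0.6, 0.2], 8],
  [[-0.6, -0.6, 0.2], 8],
  [[-0.6, -0.6, 0.2], 8],
])

```text
clock: 23.9
ee_pos: [0.5396, -0.1285, 0.0819]
tool_rot: [-1.403, -2.81, -0.0]
ft_force: [-2.5, -2.9, 3.2]
gripper_width: 0.0432
grip_force: 30.0
```

```bash
python3 -c "
from h import *
av(4)"
```

```text
t 24.1 yaw 126.9 z 81.9 Tz [0.044 0.043 0.081 0.1  ] mean T [-0.795  0.451  0.067 -2.224 -3.134  2.33  -0.034] q7 0.7
```

Cap 1 still runs freely at 66°, past the crossed range, so it's the good one. Driving on.

Call:
step_arm([
  [[0, 0, 0.1], 4],
  [[0, 0, 0.2], 8],
  [[0, 0, 0.3], 12],
  [[0, 0, 0.4], 16],
  [[0, 0, 0.5], 20],
  [[0, 0, 0.6], 24],
  [[0, 0, 0.7], 28],
  [[0, 0, 0.8], 32],
  [[0, 0, 0.8], 32],
  [[0, 0, 0.8], 32],
])

```text
clock: 25.1
ee_pos: [0.5392, -0.1287, 0.081]
tool_rot: [-2.123, -2.314, 0.001]
ft_force: [-3.2, -3.4, 3.0]
gripper_width: 0.0429
grip_force: 30.0
```

```bash
python3 -c "
from h import *
av(3)"
```

```text
t 25.25 yaw 94.9 z 81.0 Tz [0.056 0.042 0.032] mean T [-0.82   0.87   0.043 -3.688 -3.727  2.992 -0.03 ] q7 0.36
```

Call:
step_arm([
  [[0, 0, 0.1], 4],
  [[0, 0, 0.2], 8],
  [[0, 0, 0.3], 12],
  [[0, 0, 0.4], 16],
  [[0, 0, 0.5], 20],
  [[0, 0, 0.6], 24],
  [[0, 0, 0.7], 28],
  [[0, 0, 0.7], 28],
  [[0, 0, 0.7], 28],
])

```text
clock: 26.15
ee_pos: [0.5388, -0.1286, 0.0802]
tool_rot: [-2.62, -1.731, 0.002]
ft_force: [-4.4, -3.1, 2.9]
gripper_width: 0.043
grip_force: 30.0
```

```bash
python3 -c "
from h import *
av(3)"
```

```text
t 26.3 yaw 66.9 z 80.2 Tz [0.068 0.078 0.058] mean T [-0.784  1.047  0.068 -4.552 -2.957  3.494 -0.039] q7 0.07
```

Call:
step_arm([
  [[0, 0, 0.1], 4],
  [[0, 0, 0.2], 8],
  [[0, 0, 0.2], 10],
  [[0, 0, 0.2], 10],
  [[0, 0, 0.2], 10],
])

```text
clock: 26.8
ee_pos: [0.5387, -0.1285, 0.08]
tool_rot: [-2.761, -1.496, 0.002]
ft_force: [-4.4, -3.0, 3.0]
gripper_width: 0.0431
grip_force: 30.0
```

```bash
python3 -c "
from h import *
av(3)"
```

```text
t 26.95 yaw 56.9 z 80.0 Tz [0.064 0.017 0.037] mean T [-0.743  1.126  0.04  -4.545 -3.437  3.792 -0.042] q7 -0.03
```

Call:
step_arm([
  [[0, 0, 0.1], 3],
  [[0, 0, 0.1], 6],
  [[0, 0, 0.1], 6],
  [[0, 0, 0.1], 6],
])

```text
clock: 27.35
ee_pos: [0.5386, -0.1285, 0.0798]
tool_rot: [-2.836, -1.349, 0.003]
ft_force: [-5.1, -3.9, 2.6]
gripper_width: 0.0434
grip_force: 30.0
```

```bash
python3 -c "
from h import *
av(3)"
```

```text
t 27.5 yaw 50.9 z 79.8 Tz [0.068 0.064 0.009] mean T [-0.747  1.117  0.047 -4.998 -3.079  3.079 -0.041] q7 -0.1
```

142° and still free. Stop is near, so 5° steps.

Call:
step_arm([
  [[0, 0, 0], 3],
  [[0, 0, 0.1], 5],
  [[0, 0, 0.1], 5],
  [[0, 0, 0.1], 5],
])

```text
clock: 27.9
ee_pos: [0.5386, -0.1285, 0.0797]
tool_rot: [-2.892, -1.224, 0.003]
ft_force: [-5.2, -3.9, 3.6]
gripper_width: 0.0434
grip_force: 30.0
```

```bash
python3 -c "
from h import *
av(3)"
```

```text
t 28.05 yaw 45.9 z 79.7 Tz [0.038 0.06  0.088] mean T [-0.689  1.163  0.062 -4.764 -2.993  3.114 -0.07 ] q7 -0.15
```

Call:
step_arm([
  [[0, 0, 0], 2],
  [[0, 0, 0], 4],
  [[0, 0, 0], 4],
  [[0, 0, 0], 4],
])

```text
clock: 28.45
ee_pos: [0.5386, -0.1284, 0.0797]
tool_rot: [-2.932, -1.123, 0.003]
ft_force: [-4.4, -2.6, 3.5]
gripper_width: 0.0431
grip_force: 30.0
```

```bash
python3 -c "
from h import *
av(4)"
```

```text
t 28.65 yaw 41.9 z 79.7 Tz [0.094 0.147 0.13  0.196] mean T [-0.714  1.197  0.142 -5.298 -2.725  3.085 -0.148] q7 -0.19
```

Firm stop: torque rose 0.08 N m over 4°, matching the sleeve spring, so the cap is home. Easing the twist, releasing and lifting clear.

Call:
step_arm([
  [[0, 0, 0], -3],
  [[0, 0, 0], -6],
  [[0, 0, 0], -6],
  [[0, 0, 0], -6],
])

```text
clock: 29.05
ee_pos: [0.5386, -0.1285, 0.0797]
tool_rot: [-2.87, -1.274, 0.003]
ft_force: [-4.2, -3.3, 2.6]
gripper_width: 0.0431
grip_force: 30.0
```

Call:
step_arm([
  [[0, 0, 0], 0],
  [[0, 0, 0], 0],
  [[0, 0, 0], 0],
  [[0, 0, 0], 0],
  [[0, 0, 0], 0],
  [[0, 0, 0], 0],
  [[0, 0, 0], 0],
  [[0, 0, -30], 0],
  [[0, 0, -70], 0],
  [[0, 0, -110], 0],
  [[0, 0, -120], 0],
  [[0, 0, -120], 0],
], fingers=88)

```text
clock: 30.25
ee_pos: [0.5408, -0.129, 0.2015]
tool_rot: [2.87, 1.273, 0.005]
ft_force: [0.2, 0.1, -0.1]
gripper_width: 0.0877
grip_force: 0.0
```

```bash
python3 -c "
from h import *
tq()
c=capture('top')
cv2.imwrite('pics/d.png',cv2.resize(c['image'][110:260,150:410],(780,450),interpolation=2)[:,:,::-1])"
```

```text
t 30.25 tcp [ 540.8 -129.   201.5] rel [-267.8 -488.   199.6] yaw 47.8 q [-0.08  0.68  0.39  1.84 -0.38  0.7  -0.2 ] F [ 0.2  0.1 -0.1] T [-0.087  0.106  0.002] w 87.7 0.0
```

View pics/d.png

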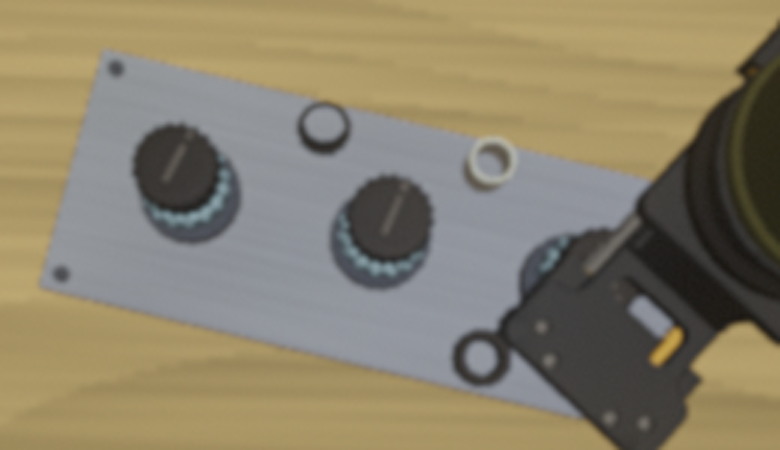

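The marks on caps 2 and 3 are back at their first angles and the fittings haven't moved. The gripper hides cap 1, so I'll move aside to check it.

Call:
step_arm([
  [[0, 40, 0], 0],
  [[0, 80, 0], 0],
  [[0, 120, 0], 0],
  [[0, 160, 0], 0],
  [[0, 180, 0], 0],
  [[0, 180, 0], 0],
])

```text
clock: 30.9
ee_pos: [0.6731, -0.2519, 0.1966]
tool_rot: [-2.872, -1.27, 0.004]
ft_force: [-0.6, 0.0, -0.3]
gripper_width: 0.0879
grip_force: 0.0
```

```bash
python3 -c "
from h import *
c=capture('top')
cv2.imwrite('pics/e.png',cv2.resize(c['image'][110:260,250:450],(600,450),interpolation=2)[:,:,::-1])"
```

```text
(no output)
```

View pics/e.png

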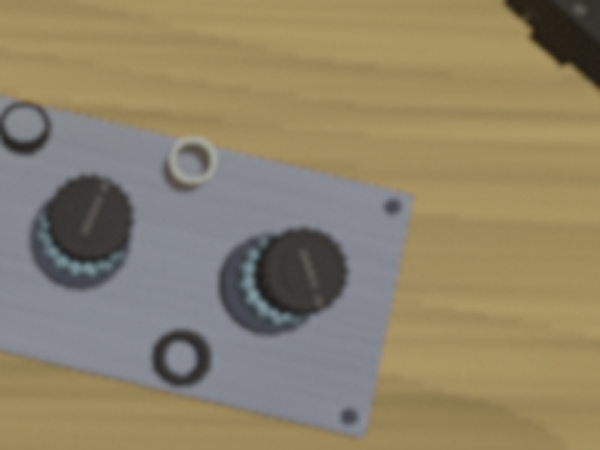

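Cap 1's mark now points down-right. It has turned about 145° clockwise from its first direction, which matches the commanded turn, so the grip didn't slip. The fittings are still in place.

```bash
python3 -c "
from rig import job
print(job.sign_off())"
```

```text
the job is handed in; nothing more can be done
None
```

Job handed in; sign-off returned no verdict. Cap 1 ran freely and is screwed home to its firm stop, crossed caps 2 and 3 are back at their starting angles, the arm is clear, and the loose fittings did not move.

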